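Open the beam and hold the amber reference cell in it

ROBOT

A 6-joint arm with a two-finger parallel gripper is mounted at the origin on a cart in front of the work surface, level with it; the furniture and walls round the work are solid. World frame = base frame: x ahead of the robot, y to its left, z up, the work surface at z = 0. Lengths are in mm, angles in rad, forces in N, time in s.
With the tool pointing down it reaches from about 350 to 875 mm from the base axis. Payload 4.2 kg.
Tool frame: the origin (TCP) lies midway between the tips of the shut fingers; the grasp point (between the pads) lies 19 mm behind it (arm.tcp_to_grasp is the distance from the TCP to the grasp point, in mm); z points along the fingers, y is the line along which they close (so a half turn about z gives the same grasp; the last joint's range is limited). The gripper opens to 85 mm and grips with 20 to 120 N. Pads are 22 mm wide; open, the fingers measure 114 mm over their backs; the gripper's body (76 mm by 85 mm) begins 54 mm behind the grasp point. The pads swing forward as they close: fully open they stand 13 mm farther back than shut.
Start: joints at [1.539, 0.385, 0.008, 0, -1.194, -0.259], TCP at [179.167, 598.747, 231.312] pointing down, gripper open.
Joint ranges: [-3.14, 3.14], [-1.21, 2.06], [-1.07, 1.41], [-3.16, 2.05], [-2.99, -0.16], [-3.1, 3.1]. Speed limits (rad/s): [2.79, 2.79, 3.14, 3.14, 3.14, 3.14].

INTERFACE

Orientations are given as a unit quaternion [x, y, z, w].
In Python, from bench import arm gives the robot as it stands.
- The arm moves only by the tool arm_command, never from a script. Its argument "rows" is a list of rows, each a list of 2 entries, a list of its own where there are three numbers: the shift along the tool's x, y, z as a fraction of full scale, then the turn, a rotation vector about the tool's x, y, z as a fraction of full scale. In form: [[[x, y, z], [wx, wy, wz]], ...]. A call has 1 to 5 rows; each row is the pose to reach, as a shift and turn from the pose commanded when the call began, along the tool's axes at that moment, turning the shorter way round; what a row does not reach only later rows make up. Full scale, the value 1, is 0.25 m for a shift and 180 degrees for a turn. A row lasts 1/10 s, in which the tool goes at most 50 mm and 8.59 degrees, less where a joint would pass 70% of its speed; a pose out of reach is approached as far as the arm can. A call with a number of a shift or a turn outside -1 to 1 is refused whole. A call with a gripper value outside its range is refused whole. "grip" is the opening, from 0 (shut) to 1 (fully open), set as the call begins (left out, the last holds). The fingers move at their own pace and stop on an object; the grip force is fixed at half the most. Time passes only in rows, so rows that repeat a pose let the fingers close. It gives the time, the measured TCP pose, the force, the opening and the grip force at its end, in the units of the state.
- arm.read_state(): the state, without advancing time (a new reading comes with each control period).
- arm.get_image(name): name is "scene" or "top" or "wrist"; returns (picture, depth): 480x640x3 uint8, blue, green, red; 480x640 float32, mm along the optical axis (not along the pixel's ray), 0 where there is no reading.
- arm.camera_info(name): a dict with "fx", "fy", "cx", "cy" (pixels), "extrinsics" (4x4, takes a point from camera to world coordinates). Camera axes: x right, y down, z forward; pixel columns grow to the right and rows downward; lengths in mm; the calibration is good to about 2 mm. A picture is of the moment at which its call begins: read the wrist's pose just before it. camera_info takes no time and is no camera call; for the wrist camera it gives the pose at the moment of the call.
- arm.job_done(): hands the job in; it is judged then, once.
Trained networks look in the newest picture that a camera, given by its name, has taken for a name from the list of things; names that differ only in an ending like _2 or _b are one class to them, and where a whole thing is asked for, a point or a joint stands for the part that bears it (a point fixed in the world has none). Each returns a list of dicts, best first, with "score" (0 to 1); they miss things now and then, are a little off and sometimes report something else, mostly with a low value. They report only what shows in the picture. A call takes as long as a camera call. They do not tell look-alikes from the thing itself.
- arm.spot_in(camera, query): "position" ([column, row] in pixels, amid what is visible of it).
The state is a dict: "clock": time; "joints": joint angles; "joint_vel": joint speeds; "joint_efforts": joint torques, N m; "position": TCP position; "ee_rot": TCP orientation; "contact_force": force on the tool from outside, world axes, zero at the start; "wrist_torque": the same for the moment, N m; "gripper_width": finger opening in mm; "grasp_force": force on a finger pad.
Only numpy, scipy, OpenCV 4.12 (cv2) and the standard library are available. Lean on these libraries where they do the work, as an engineer would, in place of code of your own. Each camera call takes 0.05 s, during which the arm holds its last target. There are 200 camera calls.

TASK

Check the small bench photometer against its amber reference glass. First open the beam: draw the red-knobbed beam-stop pin straight up out of its bore in front of the lamp and hang it by its collar in the open side notch of the lamp's cover plate, and let go of it. Then take the amber cell from the rack, with the fingers on its two wide frosted sides only, never on the two narrow polished windows, and finish while holding it upright and still in the gap between the bench's lamp and detector, its middle on the light axis and its windows square to the beam, touching no part of the bench; leave the green and grey cells standing in the rack.

Things in the scene. Friction and masses are not known exactly. Their poses are not given: they have to be found in the camera images.
- bench: Fixed bench photometer on a rail, 280 x 60 mm, 92 mm high. Origin: middle of the underside. x runs along the light path from the lamp (grey box, x -135 to -75, y +-26, flat cover plate top z 92) to the detector (barrel 40 mm diameter, black snout's face at x +62, top z 90). Light axis at y 0, z 70. Rail top z 22.
- bore (a point): Mouth of the pin's vertical bore, bench frame (-60, 0, 92) mm, on the top of the upper of two lugs in front of the lamp (30 x 30 x 6 mm, x -75 to -45, tops at z 92 and z 54). Bore 11.5 mm diameter through both.
- notch (a point): Where the pin's origin belongs when parked: top of the notched ear at the side of the cover plate, bench frame (-105, -43.5, 92) mm; axes as the bench's. Ear 6 mm thick, out to y -58; its slot is 12.5 mm wide in x, runs along y, ends at y -36, open at the -y end and from above. A lip 2 mm high at the prongs' outer ends (y -55 to -58) keeps the collar in.
- beam (a point): Middle of the gap on the light axis, bench frame (10, 0, 70) mm; axes as the bench's, x along the light path. The gap, from the lugs' ends (bench x -45) to the snout (x +62), is open from above and from the sides.
- pin: Loose beam-stop pin, upright in the bore at the start, about 45 g: dark shank 10 mm diameter to 43 mm below the collar, end tapered; collar 18 mm diameter, 4 mm thick; red round knob 15 mm diameter, 4 to 31 mm above the origin. Origin: on the axis at the collar's underside, which rests on the lug or, parked, on the ear. z up along the axis.
- rack: Fixed white block 136 x 44 x 30 mm with three pockets in a row along its x (at x -42, 0, +42 mm), each about 24.7 x 14.3 mm and 15 mm deep, in which the three cells stand in any order. Origin: middle of the underside.
- amber_cell: Loose amber glass cell, about 25 g: 22.5 mm long (x, light path), 12.5 mm wide (y), 45 mm high, plus an orange stopper 2 mm high. Its wide sides (y +-6.25 mm) are pale and frosted, for gripping; its narrow ends (x +-11.4 mm) are the deep-coloured polished windows. Origin: middle of the underside, 15 mm above the worktop in the rack. Same either way round.
- amber_windows: The two polished windows of the amber cell (part of it, same origin and axes): the narrow ends facing +x and -x.
- amber_mid (a point): Middle of the amber cell, 23 mm above its underside. Axes as the cell's.
- green_cell: The same kind of cell in green glass with a green stopper; a bystander in the rack.
- grey_cell: The same kind of cell in grey glass with a black stopper; a bystander in the rack.
There are look-alikes about, which are no part of the job. There is more than one size of the amber_cell; the one meant has the size given above.

How it is judged:
By the outcome, as a careful person would: the job done as asked, in the order asked, and still so for the second after the job is handed in, while the arm keeps its last pose, push and grip.
It also fails if it takes over 58 s, if anything falls off the work surface, if the arm or the gripper's body presses on something with over 40 N, if the wrist force passes 120 N, or if a joint passes its speed limit or range.

## Working session

There is one attempt and no reset: what is moved stays moved. The work goes in short steps, Python scripts to look and compute and a tool call to move; the robot and the scene stay as the last step left them, time stands still between calls to the robot, and variables do not carry over. Pictures are saved under pics/ and viewed, at most 10 in all, crops included, and the job is handed in when it is done.

Besides the shell and the picture viewer there is one more tool, called after "Request:" as name(argument=value, ...) on one line, values as JSON. arm_command: Moves the arm, as the interface text tells. Shift numbers are shares of 0.25 m and turn numbers shares of 180 degrees, none past 1 either way. Its arguments: {"type":"object","properties":{"rows":{"type":"array","items":{"type":"array"}},"grip":{"type":"number"}},"required":["rows"]}

```bash
mkdir -p pics; ls
cat > h.py <<'E'
import numpy as np, cv2
from bench import arm
from scipy.spatial.transform import Rotation as R
def world(cam,depth,u,v,info=None):
    i=info or arm.camera_info(cam); E=np.array(i["extrinsics"])
    d=depth[v,u]; p=np.stack([(u-i["cx"])/i["fx"]*d,(v-i["cy"])/i["fy"]*d,d,np.ones_like(d)],-1)
    return p@E.T[:,:3]
def cloud(cam,depth):
    v,u=np.mgrid[:480,:640]; return world(cam,depth,u,v)
E
python3 - <<'E'
from h import *
s=arm.read_state(); print(s)
ims=[]
for c in("scene","top"):
    im,d=arm.get_image(c); np.savez(f"pics/{c}.npz",im=im,d=d,pc=cloud(c,d)); 
    P=cloud(c,d)
    for q in("bench","pin","rack","amber_cell","green_cell","grey_cell"):
        for r in arm.spot_in(c,q)[:3]:
            x,y=map(int,r["position"]); print(c,q,(x,y),round(r["score"],2),P[y,x].round())
    cv2.imwrite(f"pics/{c}.png",im)
E
```

```text
pics
{'clock': 0.0, 'joints': array([ 1.53859101e+00,  3.85562801e-01,  6.62433357e-03, -5.17269129e-04,
       -1.19399367e+00, -2.58576969e-01]), 'joint_vel': array([ 9.34667089e-04,  1.98340428e-04,  7.16692441e-04, -6.76542502e-05,
       -1.25612728e-03,  1.00948322e-03]), 'joint_efforts': array([-1.08524790e-03, -3.92291486e+01,  1.88408142e+01,  4.18627247e+00,
       -4.48858991e-03, -4.33581704e-06]), 'position': array([179.01164287, 598.20425123, 230.21451738]), 'ee_rot': array([ 9.89434891e-01, -1.44973783e-01, -1.18236472e-04,  1.08822299e-03]), 'contact_force': array([-0.16005659,  0.02930952,  0.0905632 ]), 'wrist_torque': array([ 0.01834209,  0.0177519 , -0.03401918]), 'grasp_force': 0.0, 'gripper_width': 85.31475554816612}
scene bench (392, 251) 0.71 [544. -97.   1.]
scene pin (378, 222) 0.73 [ 670. -149.   28.]
scene pin (229, 281) 0.27 [489. 330.  47.]
scene rack (248, 297) 0.91 [461. 305.  21.]
scene amber_cell (275, 279) 0.65 [459. 252.  46.]
scene amber_cell (305, 309) 0.51 [380. 232.  17.]
scene green_cell (232, 280) 0.74 [487. 325.  49.]
scene green_cell (392, 252) 0.32 [498. -58.  23.]
scene grey_cell (387, 253) 0.72 [502. -47.  22.]
scene grey_cell (251, 277) 0.66 [473. 293.  54.]
top bench (421, 246) 0.85 [473. -80.  20.]
top pin (398, 231) 0.45 [483. -18. 122.]
top rack (236, 247) 0.62 [469. 287.  59.]
top amber_cell (258, 252) 0.51 [458. 245.  60.]
top amber_cell (266, 294) 0.42 [379. 231.  34.]
top green_cell (216, 236) 0.7 [491. 326.  60.]
top grey_cell (236, 245) 0.63 [472. 287.  63.]
```

View pics/scene.png

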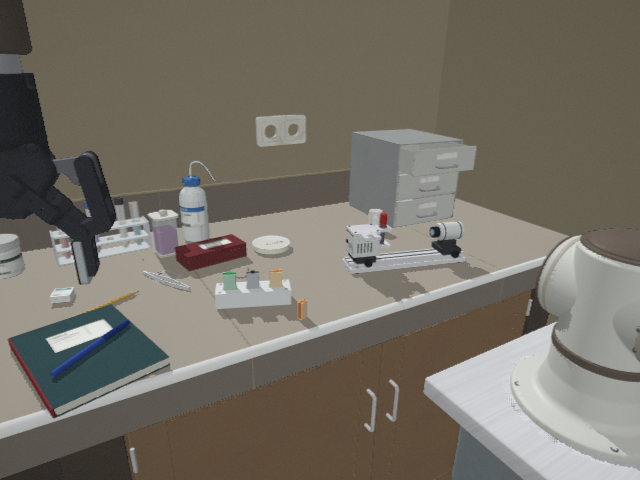

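View pics/top.png

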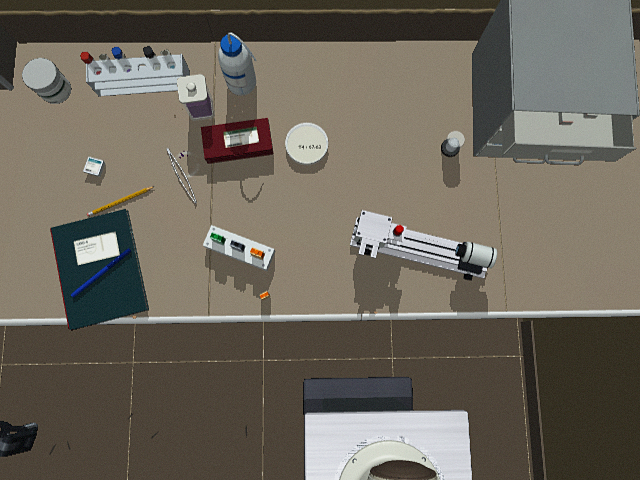

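Amber look-alikes: the amber cell in the rack at scene (275,279) / top (258,252), and a smaller loose one on the table at scene (302,309) / top (265,295). I choose the rack one because it stands among the full-size cells. The red knob is at top (398,231). A red-capped vial at top (87,58) and a red item at scene (383,218) could be mistaken for it. The lamp with the notched ear is at top (372,232), with the ear on the robot's side.

Run:
```python
from h import *
z=np.load("pics/top.npz"); im,P=z["im"].astype(int),z["pc"]
red=(im[...,2]>150)&(im[...,1]<60)&(im[...,0]<60); red[:, :350]=0
print("knob",P[red].mean(0),P[red].max(0))
def box(name,u0,u1,v0,v1,z0,z1):
    Q=P[v0:v1,u0:u1].reshape(-1,3); Q=Q[(Q[:,2]>z0)&(Q[:,2]<z1)]
    c,wh,a=cv2.minAreaRect(Q[:,:2].astype(np.float32)); print(name,len(Q),np.round(c,1),np.round(wh,1),round(a,2),Q[:,2].mean())
box("bench rail",345,505,205,290,12,30); box("plate",345,392,205,265,84,100); box("rack",195,285,220,280,24,36)
box("amber",248,268,243,262,50,70)
box("decoy",258,272,288,301,10,80)
s=arm.read_state(); T=np.eye(4);T[:3,:3]=R.from_quat(s["ee_rot"]).as_matrix();T[:3,3]=s["position"]
i=arm.camera_info("wrist"); print(np.round(np.linalg.inv(T)@np.array(i["extrinsics"]),3),i["fx"],i["cx"],i["cy"]); print(T.round(3))
c=cv2.resize(z["im"][215:305,190:310],None,fx=5,fy=5,interpolation=cv2.INTER_CUBIC); cv2.imwrite("pics/crop1.png",c)
```

```text
knob [488.47028851 -20.62037088 123.28591377] [494.52684171 -14.48271374 126.27361678]
bench rail 1788 [465.6 -76.9] [279.7  73.7] 74.99 19.29263480996429
plate 1127 [483.2  22.9] [68.  85.1] 75.6 91.92183865624398
rack 1181 [474.1 287.7] [137.3  44.4] 68.4 29.833940342433383
amber 85 [458.6 248.2] [23.2 12.5] 67.83 59.070698849584026
decoy 54 [377.6 235.5] [ 9.3 16.7] 30.37 30.527668412710497
[[ 1.00000e-03 -9.61000e-01 -2.76000e-01  6.92340e+01]
 [ 1.00000e+00  0.00000e+00  1.00000e-03 -4.51000e-01]
 [-1.00000e-03 -2.76000e-01  9.61000e-01 -1.42015e+02]
 [ 0.00000e+00  0.00000e+00  0.00000e+00  1.00000e+00]] 379.9538466046559 317.578050753772 239.26105372396964
[[ 9.58000e-01 -2.87000e-01  0.00000e+00  1.79196e+02]
 [-2.87000e-01 -9.58000e-01 -0.00000e+00  5.98741e+02]
 [ 0.00000e+00 -0.00000e+00 -1.00000e+00  2.31320e+02]
 [ 0.00000e+00  0.00000e+00  0.00000e+00  1.00000e+00]]
```

View pics/crop1.png

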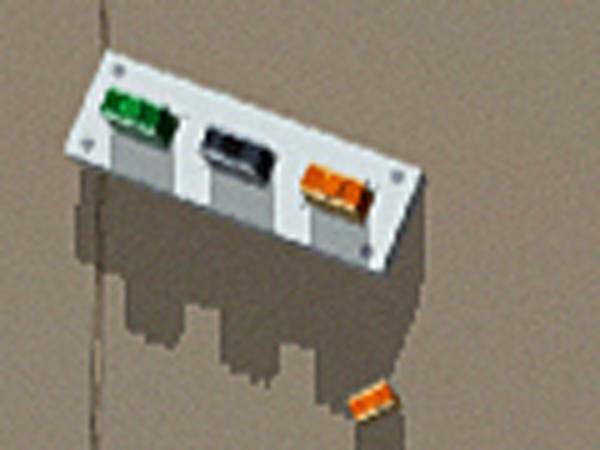

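The crop shows the amber cell in the rack at crop (337,190), about 23 x 12.5 mm, so it is the right size. The loose one at (373,400) is about 17 x 9 mm and is the look-alike. Next I move the wrist camera over the bench.

Request:
arm_command(rows=[[[0.62,0.67,0],[0,0,0]],[[0.62,0.67,0],[0,0,0]],[[0.62,0.67,0],[0,0,0]],[[0.62,0.67,0],[0,0,0]],[[0.62,0.67,0],[0,0,0]]], grip=0.5)

```text
clock: 1.2
position: [280.3, 390.7, 231.6]
ee_rot: [0.989, -0.146, -0.0, 0.0]
contact_force: [-1.4, 0.1, -0.2]
gripper_width: 42.5
grasp_force: 0.0
```

Request:
arm_command(rows=[[[0.62,0.67,0],[0,0,0]],[[0.62,0.67,0],[0,0,0]],[[0.62,0.67,0],[0,0,0]],[[0.62,0.67,0],[0,0,0]],[[0.62,0.67,0],[0,0,0]]])

```text
clock: 1.7
position: [380.6, 186.2, 231.7]
ee_rot: [0.989, -0.146, 0.0, -0.0]
contact_force: [0.7, 0.9, 0.4]
gripper_width: 42.7
grasp_force: 0.0
```

Request:
arm_command(rows=[[[0.62,0.67,0],[0,0,0.01]],[[0.62,0.67,0],[0,0,0.01]],[[0.62,0.67,0],[0,0,0.01]],[[0.62,0.67,0],[0,0,0.01]],[[0.62,0.67,0],[0,0,0.01]]])

```text
clock: 2.2
position: [481.5, -18.8, 231.5]
ee_rot: [0.987, -0.162, 0.0, 0.0]
contact_force: [-0.9, 1.5, 0.3]
gripper_width: 43.2
grasp_force: 0.0
```

Run:
```python
from h import *
s=arm.read_state();print(s["position"],R.from_quat(s["ee_rot"]).as_matrix().round(4).tolist(),abs(s["joint_vel"]).max())
i=arm.camera_info("wrist"); im,d=arm.get_image("wrist"); P=cloud("wrist",d) if 0 else world("wrist",d,*np.mgrid[:480,:640][::-1],i)
np.savez("pics/w1.npz",im=im,d=d,pc=P); cv2.imwrite("pics/w1.png",im)
a=im.astype(int); red=(a[...,2]>110)&(a[...,1]<60)&(a[...,0]<60)
Q=P[red]; print("red",red.sum(),np.argwhere(red).mean(0),Q.mean(0),Q[Q[:,2]>np.percentile(Q[:,2],90)-1.5].mean(0),Q[:,2].max())
Q=P.reshape(-1,3); Q=Q[(abs(Q[:,2]-92)<3)]
c,wh,an=cv2.minAreaRect(Q[:,:2].astype(np.float32)); print(len(Q),c,wh,an,Q[:,2].mean())
```

```text
[481.52055148 -18.81731862 231.47452341] [[0.9477, -0.3192, 0.0006], [-0.3192, -0.9477, -0.0002], [0.0007, -0.0, -1.0]] 0.5919017659037197
red 36 [219.83333333 319.11111111] [491.08562068 -22.99690385 119.46113514] [486.62670923 -23.482754   122.99573478] 124.15048354566602
8236 (458.6932067871094, -72.58406066894531) (266.95989990234375, 84.39321899414062) 75.22840881347656 91.34671012398826
```

View pics/w1.png

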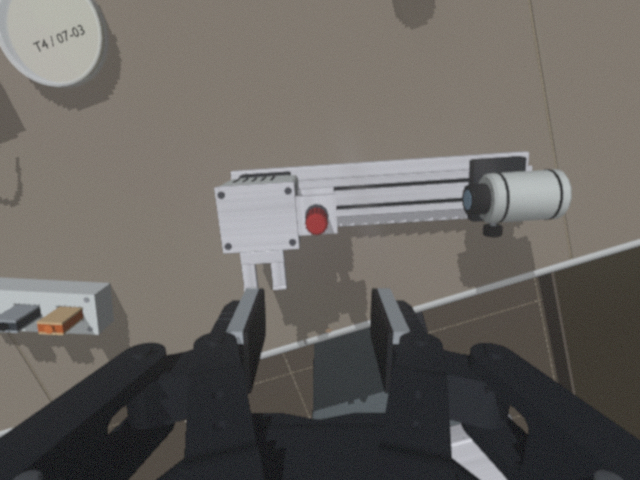

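The wrist view shows the red knob at (317,219), the plate at (258,215), the notch at (263,270) and the amber cell at (60,320). I'll straighten the yaw, go a little lower, let it settle and measure precisely.

Request:
arm_command(rows=[[[0,-0.1,0.2],[0,0,-0.02]],[[0,-0.1,0.2],[0,0,-0.02]],[[0,-0.1,0.2],[0,0,-0.02]],[[0,-0.1,0.2],[0,0,-0.02]],[[0,-0.1,0.2],[0,0,-0.02]]])

```text
clock: 2.75
position: [489.3, 7.9, 182.9]
ee_rot: [0.992, -0.129, 0.001, -0.001]
contact_force: [0.3, 0.3, -0.3]
gripper_width: 42.9
grasp_force: 0.0
```

```bash
cat > fit.py <<'E'
from h import *
from scipy.optimize import minimize
def snap(n):
    s=arm.read_state(); i=arm.camera_info("wrist"); im,d=arm.get_image("wrist")
    P=world("wrist",d,*np.mgrid[:480,:640][::-1],i); np.savez(f"pics/{n}.npz",im=im,d=d,pc=P); cv2.imwrite(f"pics/{n}.png",im)
    print(s["clock"],s["position"].round(2),"yaw",np.degrees(np.arctan2(*R.from_quat(s["ee_rot"]).as_matrix()[1::-1,0])).round(2),"vel",abs(s["joint_vel"]).max().round(4)); return s,i,im,P
def bench_fit(P,x0=(471,-82,-105)):
    V=P.reshape(-1,3)
    Q=V[(V[:,2]>70)&(V[:,2]<100)]; top=Q[abs(Q[:,2]-92)<3]
    off=V[(abs(V[:,2]-5)<30)]
    def tb(p,X):
        a=np.radians(p[2]); e=np.array([np.cos(a),np.sin(a)]); f=np.array([-e[1],e[0]])
        D=X[:,:2]-p[:2]; return D@e,D@f
    def sdf(x,y,b): # box signed distance
        dx=np.abs(x-(b[0]+b[1])/2)-(b[1]-b[0])/2; dy=np.abs(y-(b[2]+b[3])/2)-(b[3]-b[2])/2
        return np.hypot(np.maximum(dx,0),np.maximum(dy,0))+np.minimum(np.maximum(dx,dy),0)
    # boundary of the top region: pixels at z 92 with a neighbour that is lower
    Z=P[...,2]; m=(abs(Z-92)<3).astype(np.uint8); m=cv2.morphologyEx(m,cv2.MORPH_OPEN,np.ones((3,3)))
    low=((Z<85)&(Z>-20)).astype(np.uint8); e=(m>0)&(cv2.dilate(low,np.ones((3,3)))>0)
    E=P[e]
    def cost(p):
        x,y=tb(p,E); s=np.minimum(sdf(x,y,(-135,-75,-26,26)),sdf(x,y,(-76,-45,-15,15)))
        k=(x>-150)&(x<-30)&(y>-22)
        return np.minimum(np.abs(s[k]+0.3),4).sum()+4*(~k&(x<-30)&(y>-22)).sum()
    r=min((minimize(cost,np.array(x0)+o,method="Nelder-Mead",options=dict(maxiter=4000,xatol=.01,fatol=.01)) for o in([0,0,0],[4,0,1],[-4,3,-1],[0,-5,0])),key=lambda r:r.fun)
    p=r.x; x,y=tb(p,E); k=(x>-150)&(x<-30)
    print("fit",p.round(2),r.fun/k.sum(),k.sum())
    # yaw from the rail far edge
    m=((Z>14)&(Z<28)); x,y=tb(p,V[m.ravel()]); 
    for lo,hi,n in((1,1,"far"),(0,0,"near")):
        xs=np.arange(-30,50,4); ed=[(c+2,np.percentile(y[(x>c)&(x<c+4)&(abs(y)<45)],99 if lo else 1)) for c in xs if ((x>c)&(x<c+4)).sum()>10]
        ed=np.array(ed); print("rail",n,len(ed),"dyaw",np.degrees(np.polyfit(*ed.T,1)[0]).round(2),"y",np.median(ed[:,1]).round(2))
    x,y=tb(p,E); k=(y<-30)&(x<-70)&(y>-60)
    for yy in range(-56,-30,6): 
        q=k&(abs(y-yy)<2); print("ear",yy,np.sort(x[q]).round(1)[::max(1,q.sum()//8)])
    return p
E
python3 - <<'E'
from fit import *
s,i,im,P=snap("w2"); p=bench_fit(P)
a=im.astype(int); red=(a[...,2]>100)&(a[...,1]<70)&(a[...,0]<70); n,l,st,c=cv2.connectedComponentsWithStats(red.astype(np.uint8)); print(st[1:],c[1:])
k=1+np.argmax(st[1:,4]); Q=P[l==k]; T=Q[Q[:,2]>Q[:,2].max()-4]; print(Q[:,2].max(),T.mean(0),T.min(0),T.max(0))
t=np.radians(p[2]); e=np.array([np.cos(t),np.sin(t)]);f=np.array([-e[1],e[0]]); print("bore",p[:2]-60*e,"notch",p[:2]-105*e-43.5*f,"beam",p[:2]+10*e)
E
```

```text
2.75 [489.25   7.94 182.94] yaw -14.84 vel 0.0036
fit [ 536.42  -82.46 -103.83] 0.0 435
rail far 20 dyaw -2.36 y -35.75
rail near 20 dyaw -0.04 y -44.82
ear -56 [-123.9 -123.8 -123.8 -123.6]
ear -50 [-123.6 -123.5 -123.5 -123.4 -123.4 -123.3]
ear -44 [-123.9 -123.8 -123.7 -123.7 -123.7 -123.1]
ear -38 [-123.6 -123.5 -123.3 -123.1 -123.1 -123. ]
ear -32 [-122.9 -122.2 -110.8 -110.1 -109.6 -100.9 -100.2  -99.6  -99.   -96.5
  -95.9  -95.3]
[[353 226  24  32 313]
 [362 229   1   2   2]
 [353 230   1   1   1]
 [375 235   1   1   1]
 [364 236   1   1   1]
 [376 237   1   1   1]
 [372 243   1   1   1]
 [377 242   2   2   2]
 [369 244   1   1   1]
 [378 245   1   1   1]
 [372 247   1   1   1]
 [375 247   2   2   2]
 [370 249   1   1   1]
 [377 249   1   1   1]
 [ 35 339   3   6   8]
 [ 47 341   1   1   1]
 [ 47 343   1   3   3]] [[361.40894569 245.65814696]
 [362.         229.5       ]
 [353.         230.        ]
 [375.         235.        ]
 [364.         236.        ]
 [376.         237.        ]
 [372.         243.        ]
 [377.5        242.5       ]
 [369.         244.        ]
 [378.         245.        ]
 [372.         247.        ]
 [375.5        247.5       ]
 [370.         249.        ]
 [377.         249.        ]
 [ 35.875      341.625     ]
 [ 47.         341.        ]
 [ 47.         344.        ]]
325.11843263741747 [555.88777284  -9.42568068 325.11843264] [555.88777284  -9.42568068 325.11843264] [555.88777284  -9.42568068 325.11843264]
bore [550.76257068 -24.19583501] notch [519.28370129  29.89973581] beam [534.02568266 -92.16550898]
```

```bash
python3 - <<'E'
s=open("fit.py").read()
s=s.replace("    E=P[e]\n","    E=P[e]; x,y=tb(x0,E); E=E[(x>-145)&(x<-35)&(y>-62)&(y<36)]\n    x,y=tb(x0,E); B=E[y>-20]\n")
a=s.index("    def cost"); b=s.index("    r=min")
s=s[:a]+'''    def cost(p):
        x,y=tb(p,B); s=np.minimum(sdf(x,y,(-135,-75,-26,26)),sdf(x,y,(-76,-45,-15,15)))
        return np.minimum(np.abs(s+0.3),4).sum()
'''+s[b:]
open("fit.py","w").write(s)
E
cat > m.py <<'E'
from fit import *
def allm(P,im):
    p=bench_fit(P)
    a=im.astype(int); red=(a[...,2]>100)&(a[...,1]<70)&(a[...,0]<70)
    t=np.radians(p[2]); e=np.array([np.cos(t),np.sin(t)]);f=np.array([-e[1],e[0]]); bore=p[:2]-60*e
    Q=P[red]; Q=Q[np.hypot(*(Q[:,:2]-bore).T)<25]; Q=Q[(Q[:,2]>100)&(Q[:,2]<130)]; T=Q[Q[:,2]>121]
    print("knob z",np.percentile(Q[:,2],[5,50,98]).round(1),"top",len(T),T.mean(0).round(1),cv2.minEnclosingCircle(T[:,:2].astype(np.float32)))
    print("bore",bore,"notch",p[:2]-105*e-43.5*f,"beam",p[:2]+10*e)
E
python3 - <<'E'
from m import *
for n in("w2","w1"):
    z=np.load(f"pics/{n}.npz"); allm(z["pc"],z["im"])
E
```

```text
fit [ 474.02  -78.18 -104.93] 0.07518197834941813 435
rail far 20 dyaw 0.6 y 17.79
rail near 20 dyaw 1.18 y -17.44
ear -56 [-121.6 -121.3 -113.8 -111.5 -111.2  -98.5  -95.8  -90.4  -88.4]
ear -50 [-121.5 -121.3 -121.2 -111.4 -111.3  -98.6  -98.5  -98.5  -88.4  -88.4]
ear -44 [-122.1 -121.2 -121.1 -111.2 -111.1  -98.4  -98.4  -88.4]
ear -38 [-121.8 -121.5 -121.4 -108.4  -98.4  -98.4  -98.3  -88.4  -88.4]
ear -32 [-121.4 -121.4 -121.4 -121.3 -121.3 -121.3  -88.4  -88.4  -88.4  -88.4
  -88.4  -88.4]
knob z [111.5 122.7 124.3] top 265 [489.  -17.8 122.9] ((489.7196044921875, -19.888179779052734), 7.237094879150391)
bore [489.4729706  -20.20016022] notch [459.03259682  34.48652595] beam [471.44149903 -87.83791619]
fit [ 473.95  -78.38 -104.79] 0.12779682101383302 389
rail far 20 dyaw 1.39 y 17.86
rail near 20 dyaw -3.96 y -18.61
ear -56 [-122.  -111.5  -98.5  -97.8  -94.5  -90.5  -88.9  -88.2]
ear -50 [-122.2 -121.8 -121.3 -111.4  -98.9  -98.6  -98.   -88.5  -88.4]
ear -44 [-122.  -121.8 -121.4 -121.2 -121.2 -121.1  -98.9  -98.3  -98.2  -98.1
  -98.   -97.9  -88. ]
ear -38 [-122.2 -121.6 -121.3 -121.1 -105.3  -98.5  -98.4  -88.3  -88.2]
ear -32 [-122.  -121.6 -121.5 -121.4 -121.3 -121.1  -88.5  -88.3  -88.3  -88.2
  -88.1]
knob z [108.7 122.6 124.1] top 302 [489.8 -20.6 122.9] ((489.4767150878906, -20.3125057220459), 7.211513519287109)
bore [489.26567849 -20.36587733] notch [458.69077313  34.24570717] beam [471.40076741 -88.04781696]
```

Request:
arm_command(rows=[[[0.03,0.108,0.15],[0,0,0]],[[0.03,0.108,0.22],[0,0,0]],[[0.03,0.108,0.28],[0,0,0]],[[0.03,0.108,0.337],[0,0,0]],[[0.03,0.108,0.337],[0,0,0]]])

```text
clock: 3.3
position: [487.9, -20.6, 96.3]
ee_rot: [0.992, -0.13, -0.001, 0.0]
contact_force: [0.3, -0.4, 0.1]
gripper_width: 42.5
grasp_force: 0.0
```

Request:
arm_command(rows=[[[0,0,0],[0,0,0]],[[0,0,0],[0,0,0]],[[0,0,0],[0,0,0]],[[0,0,0],[0,0,0]],[[0,0,0],[0,0,0]]], grip=0)

```text
clock: 3.8
position: [489.8, -20.1, 98.5]
ee_rot: [0.992, -0.129, 0.001, -0.0]
contact_force: [-1.2, 1.0, 6.2]
gripper_width: 13.0
grasp_force: 58.6
```

Run:
```python
from fit import *
s,i,im,P=snap("w3"); print(s["contact_force"],s["wrist_torque"],s["gripper_width"],s["grasp_force"])
```

```text
3.8 [489.76 -20.1   98.47] yaw -14.83 vel 0.0022
[-1.17137392  1.02434935  6.2209702 ] [0.04538348 0.30806207 0.03928693] 12.977429318937865 58.598177433013916
```

View pics/w3.png

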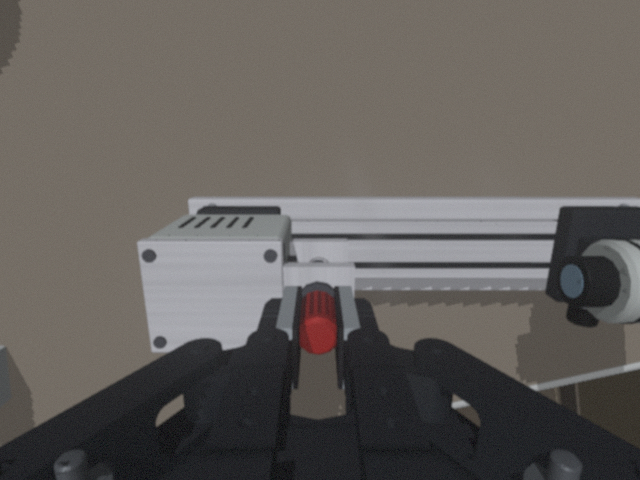

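The pads hold the red knob at (318,320) from both sides, with the collar free on the lug. Now I lift it straight up.

Request:
arm_command(rows=[[[0,0,-0.03],[0,0,0]],[[0,0,-0.08],[0,0,0]],[[0,0,-0.13],[0,0,0]],[[0,0,-0.19],[0,0,0]],[[0,0,-0.24],[0,0,0]]])

```text
clock: 4.35
position: [488.7, -20.3, 158.0]
ee_rot: [0.992, -0.129, 0.0, -0.0]
contact_force: [0.0, 0.1, -0.8]
gripper_width: 12.8
grasp_force: 58.5
```

Run:
```python
from fit import *
s=arm.read_state(); p=np.array([474.0,-78.3]); t=np.radians(-104.88); e=np.array([np.cos(t),np.sin(t)]);f=np.array([-e[1],e[0]])
M=R.from_quat(s["ee_rot"]).as_matrix(); d=np.append(p-105*e-44*f,0)-np.append([489.76,-20.1],0)
print(s["position"],s["gripper_width"],s["contact_force"],"bore-rel",(np.append(-45*e-43.7*f,0)@M/250).round(4),"abs from now",((np.append(p-105*e-43.7*f,0)-np.append(s["position"][:2],0))@M/250).round(4))
```

```text
[488.69950508 -20.25702772 157.98475951] 12.826459940642852 [ 0.04636095  0.08071168 -0.84651901] bore-rel [-0.1748 -0.18    0.    ] abs from now [-0.172  -0.1805  0.    ]
```

Request:
arm_command(rows=[[[-0.06,-0.06,0],[0,0,0]],[[-0.12,-0.12,0],[0,0,0]],[[-0.173,-0.18,0],[0,0,0]],[[-0.173,-0.18,0],[0,0,0]],[[-0.173,-0.18,0],[0,0,0]]])

```text
clock: 4.85
position: [458.5, 34.5, 157.4]
ee_rot: [0.992, -0.129, 0.0, -0.0]
contact_force: [0.1, -0.8, 0.2]
gripper_width: 13.2
grasp_force: 58.6
```

Request:
arm_command(rows=[[[0,0,0],[0,0,0]],[[0,0,0],[0,0,0]]])

```text
clock: 5.05
position: [458.8, 33.8, 157.0]
ee_rot: [0.992, -0.13, -0.0, 0.0]
contact_force: [-0.1, -0.9, -0.4]
gripper_width: 13.1
grasp_force: 58.6
```

Run:
```python
from fit import *
s,i,im,P=snap("w4"); im2,d2=arm.get_image("scene"); 
cv2.imwrite("pics/c4.png",np.hstack([cv2.resize(im[180:440,190:450],(400,400)),cv2.resize(im2[190:290,330:430],(400,400),interpolation=cv2.INTER_CUBIC)]))
```

```text
5.05 [458.75  33.83 157.  ] yaw -14.92 vel 0.0029
```

View pics/c4.png

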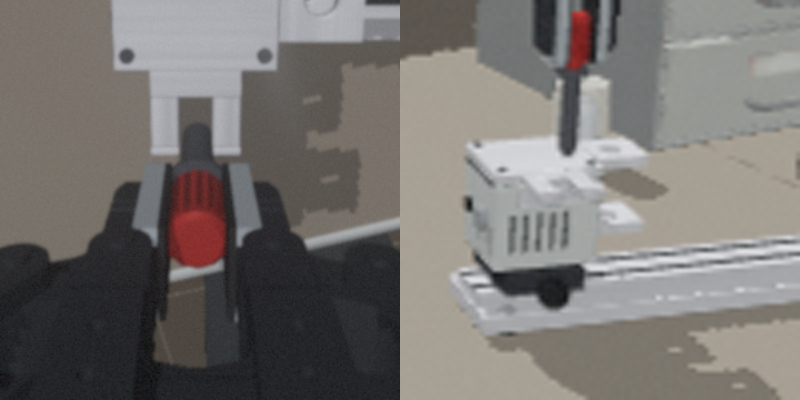

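The pin hangs upright and its shank, at crop (196,140), lines up with the slot at (196,125). Lowering it.

Request:
arm_command(rows=[[[0,0,0.04],[0,0,0]],[[0,0,0.08],[0,0,0]],[[0,0,0.12],[0,0,0]],[[0,0,0.16],[0,0,0]],[[0,0,0.19],[0,0,0]]])

```text
clock: 5.65
position: [458.1, 34.1, 108.2]
ee_rot: [0.992, -0.129, -0.001, 0.0]
contact_force: [0.4, -0.0, -1.5]
gripper_width: 13.3
grasp_force: 58.6
```

Request:
arm_command(rows=[[[0,0,0.02],[0,0,0]],[[0,0,0.03],[0,0,0]],[[0,0,0.038],[0,0,0]],[[0,0,0.043],[0,0,0]],[[0,0,0.043],[0,0,0]]])

```text
clock: 6.15
position: [458.6, 34.4, 98.9]
ee_rot: [0.992, -0.129, 0.0, -0.0]
contact_force: [-1.0, 0.5, 0.2]
gripper_width: 13.0
grasp_force: 58.6
```

Run:
```python
from fit import *
s,i,im,P=snap("w5"); print(s["contact_force"],s["wrist_torque"])
```

```text
6.15 [458.65  34.36  98.93] yaw -14.86 vel 0.0038
[-1.02756076  0.50183342  0.23266853] [-0.01499731  0.06474177  0.02157005]
```

Request:
arm_command(rows=[[[0,0,0.004],[0,0,0]],[[0,0,0.006],[0,0,0]],[[0,0,0.006],[0,0,0]]])

```text
clock: 6.5
position: [458.9, 34.4, 98.4]
ee_rot: [0.992, -0.129, 0.001, -0.0]
contact_force: [-2.0, 0.2, 6.5]
gripper_width: 13.2
grasp_force: 59.0
```

Contact: the collar is seated with 6.5 N. Releasing now, only partly open, then lifting.

Request:
arm_command(rows=[[[0,0,0],[0,0,0]],[[0,0,0],[0,0,0]],[[0,0,0],[0,0,0]],[[0,0,0],[0,0,0]],[[0,0,0],[0,0,0]]], grip=0.45)

```text
clock: 7.0
position: [458.5, 34.3, 97.2]
ee_rot: [0.992, -0.129, -0.0, 0.0]
contact_force: [0.7, 0.7, -0.7]
gripper_width: 38.6
grasp_force: 0.0
```

Request:
arm_command(rows=[[[0,0,-0.05],[0,0,0]],[[0,0,-0.15],[0,0,0]],[[0,0,-0.3],[0,0,0]],[[0,0,-0.3],[0,0,0]],[[0,0,-0.3],[0,0,0]]])

```text
clock: 7.5
position: [458.8, 34.5, 173.0]
ee_rot: [0.992, -0.129, 0.001, -0.001]
contact_force: [-0.5, 0.2, -0.1]
gripper_width: 38.3
grasp_force: 0.0
```

Run:
```python
from m import *
s,i,im,P=snap("w6"); cv2.imwrite("pics/c6.png",cv2.resize(im[180:360,220:440],None,fx=3,fy=3))
a=im.astype(int); red=(a[...,2]>100)&(a[...,1]<70)&(a[...,0]<70); Q=P[red]; Q=Q[(Q[:,2]>100)&(Q[:,2]<130)]; T=Q[Q[:,2]>121]
print(Q[:,2].max(),len(T),cv2.minEnclosingCircle(T[:,:2].astype(np.float32)))
```

```text
7.5 [458.79  34.51 172.95] yaw -14.88 vel 0.0383
124.83808898467157 516 ((458.98486328125, 34.35577392578125), 7.459403038024902)
```

View pics/c6.png

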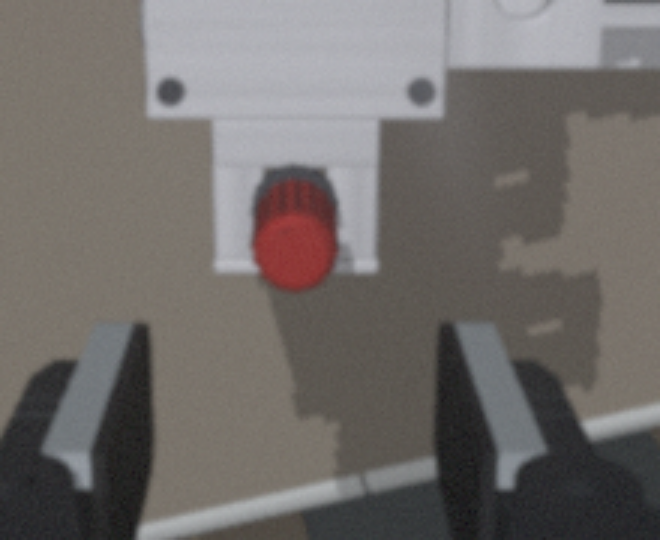

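The pin is parked in the notch: the knob at crop (295,250) measures within 0.2 mm of the notch point, with the collar behind the lip. Next is the amber cell, with a turn of about 97°.

Request:
arm_command(rows=[[[-0.22,-0.827,-0.1],[0,0,0.22]],[[-0.22,-0.827,-0.1],[0,0,0.22]],[[-0.22,-0.827,-0.1],[0,0,0.22]],[[-0.22,-0.827,-0.1],[0,0,0.22]],[[-0.22,-0.827,-0.1],[0,0,0.22]]], grip=0.5)

```text
clock: 8.05
position: [457.8, 250.5, 196.1]
ee_rot: [0.888, -0.459, -0.0, 0.001]
contact_force: [0.6, -0.3, -0.1]
gripper_width: 42.6
grasp_force: 0.0
```

Request:
arm_command(rows=[[[0,0,0],[0,0,0.22]],[[0,0,0],[0,0,0.22]],[[0,0,0],[0,0,0.22]],[[0,0,0],[0,0,0.22]],[[0,0,0],[0,0,0.22]]])

```text
clock: 8.55
position: [457.7, 247.8, 195.4]
ee_rot: [-0.68, 0.733, 0.0, -0.002]
contact_force: [1.4, -0.0, -0.0]
gripper_width: 42.9
grasp_force: 0.0
```

Request:
arm_command(rows=[[[0,0,0],[0,0,0.097]],[[0,0,0],[0,0,0.097]],[[0,0,0],[0,0,0.097]],[[0,0,0],[0,0,0.097]],[[0,0,0],[0,0,0.097]]])

```text
clock: 9.05
position: [458.2, 248.0, 196.7]
ee_rot: [-0.563, 0.826, -0.0, -0.001]
contact_force: [-0.1, -0.4, 0.6]
gripper_width: 42.7
grasp_force: 0.0
```

```bash
cat > cell.py <<'E'
from fit import *
def amber(P,im,zlo,zhi,near,rad=30):
    h=cv2.cvtColor(im,cv2.COLOR_BGR2HSV); m=(h[...,0]>4)&(h[...,0]<25)&(h[...,1]>60)&(h[...,2]>80)
    m&=(P[...,2]>zlo)&(P[...,2]<zhi)&(np.hypot(P[...,0]-near[0],P[...,1]-near[1])<rad)
    Q=P[m]; r=cv2.minAreaRect(Q[:,:2].astype(np.float32)); print("amber",len(Q),Q.mean(0).round(1),r, "z",np.percentile(Q[:,2],[2,50,98]).round(1)); return r
E
python3 - <<'E'
from cell import *
s,i,im,P=snap("w7"); print(s["joints"].round(2)); amber(P,im,57,66,(458.6,248.2)); amber(P,im,57,61,(458.6,248.2)); amber(P,im,61,66,(458.6,248.2))
V=P.reshape(-1,3); Q=V[(abs(V[:,2]-30)<2)&(np.hypot(V[:,0]-474,V[:,1]-288)<85)]; print("rack",cv2.minAreaRect(Q[:,:2].astype(np.float32)))
E
```

```text
9.05 [458.22 248.05 196.69] yaw -111.41 vel 0.011
[ 0.81  0.24 -0.3  -0.   -1.04 -1.18]
amber 441 [459.9 248.5  59.3] ((460.19122314453125, 248.8873291015625), (22.338552474975586, 11.442183494567871), 68.72868347167969) z [57.6 59.1 62. ]
amber 377 [459.9 248.4  59. ] ((460.19122314453125, 248.8873291015625), (22.338552474975586, 11.442183494567871), 68.72868347167969) z [57.6 58.9 60.8]
amber 64 [460.1 249.4  61.6] ((459.9342956542969, 249.34327697753906), (7.077078342437744, 7.540243148803711), 68.04173278808594) z [61.  61.5 62.6]
rack ((475.6444396972656, 288.20147705078125), (136.1730499267578, 44.04573059082031), 68.24263000488281)
```

View pics/w7.png

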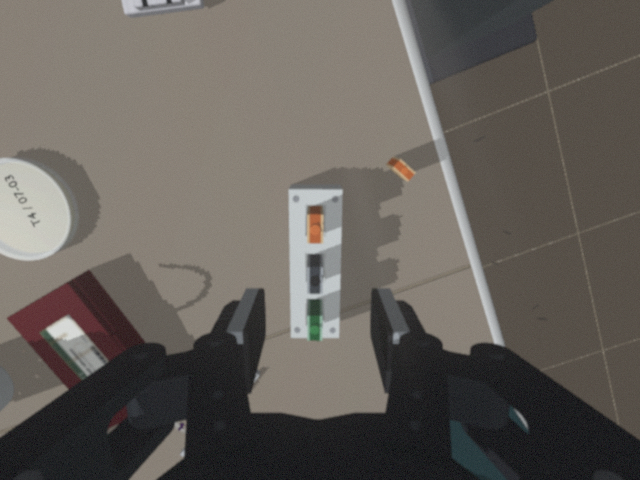

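The amber cell is at (315,224) in the rack, with grey (315,272) and green (314,320) beside it and the decoy at (402,169). Both wide sides are clear of the fingers, so I descend.

Request:
arm_command(rows=[[[-0.0065,-0.0056,0.15],[0,0,0.002]],[[-0.0065,-0.0056,0.3],[0,0,0.002]],[[-0.0065,-0.0056,0.44],[0,0,0.002]],[[-0.0065,-0.0056,0.53],[0,0,0.002]],[[-0.0065,-0.0056,0.55],[0,0,0.002]]])

```text
clock: 9.6
position: [458.8, 247.8, 57.0]
ee_rot: [-0.56, 0.828, -0.0, -0.003]
contact_force: [1.2, 0.1, -0.2]
gripper_width: 43.1
grasp_force: 0.0
```

Run:
```python
from cell import *
s,i,im,P=snap("w8"); M=R.from_quat(s["ee_rot"]).as_matrix(); print(M[:,2].round(4)); r=amber(P,im,57,61,(460,249)); print((np.array([460.1-s["position"][0],249.1-s["position"][1],0])@M).round(2),(np.array([r[0][0]-s["position"][0],r[0][1]-s["position"][1],0])@M).round(2))
```

```text
9.6 [458.8  247.81  57.05] yaw -111.85 vel 0.0941
[-0.0046 -0.0042 -1.    ]
amber 1281 [460.  248.5  58.9] ((460.26416015625, 249.23583984375), (23.65869903564453, 11.669126510620117), 67.60408020019531) z [57.5 58.8 60.8]
[-1.68 -0.73 -0.01] [-1.87 -0.83 -0.01]
```

Request:
arm_command(rows=[[[-0.003,-0.002,0.03],[0,0,0]],[[-0.003,-0.002,0.06],[0,0,0]],[[-0.003,-0.002,0.085],[0,0,0]],[[-0.003,-0.002,0.085],[0,0,0]],[[-0.003,-0.002,0.085],[0,0,0]]])

```text
clock: 10.15
position: [461.2, 249.9, 38.8]
ee_rot: [-0.56, 0.828, 0.0, 0.0]
contact_force: [0.7, 0.5, 0.1]
gripper_width: 43.0
grasp_force: 0.0
```

Request:
arm_command(rows=[[[0,0,0],[0,0,0]],[[0,0,0],[0,0,0]],[[0,0,0],[0,0,0]],[[0,0,0],[0,0,0]],[[0,0,0],[0,0,0]]], grip=0)

```text
clock: 10.65
position: [461.4, 250.1, 39.1]
ee_rot: [-0.56, 0.828, 0.0, 0.001]
contact_force: [-1.2, 0.3, 4.9]
gripper_width: 11.1
grasp_force: 60.2
```

Run:
```python
from cell import *
s,i,im,P=snap("w9"); print(s["contact_force"],s["wrist_torque"],s["gripper_width"])
M=R.from_quat(s["ee_rot"]).as_matrix(); r=amber(P,im,50,70,s["position"]); print((np.array([r[0][0]-s["position"][0],r[0][1]-s["position"][1],0])@M).round(2))
```

```text
10.65 [461.44 250.09  39.11] yaw -111.86 vel 0.0018
[-1.2256792   0.31172401  4.9360729 ] [0.04560512 0.11417522 0.02234765] 11.089562043538884
amber 2168 [459.8 247.4  58.6] ((460.9414367675781, 249.30282592773438), (24.237321853637695, 12.840312004089355), 65.1181411743164) z [51.5 58.9 61.9]
[ 0.91  0.17 -0.  ]
```

Grasped (60 N, 11 mm reading). Lifting straight up, gently at first.

Request:
arm_command(rows=[[[0,0,-0.02],[0,0,0]],[[0,0,-0.06],[0,0,0]],[[0,0,-0.12],[0,0,0]],[[0,0,-0.25],[0,0,0]],[[0,0,-0.4],[0,0,0]]])

```text
clock: 11.2
position: [460.1, 248.9, 138.9]
ee_rot: [-0.56, 0.829, -0.0, -0.002]
contact_force: [1.0, 0.7, -0.9]
gripper_width: 10.8
grasp_force: 59.6
```

Request:
arm_command(rows=[[[0,0,-0.15],[0,0,0]],[[0,0,-0.22],[0,0,0]],[[0,0,-0.22],[0,0,0]]])

```text
clock: 11.5
position: [462.2, 250.7, 197.3]
ee_rot: [-0.56, 0.828, 0.0, 0.004]
contact_force: [0.2, -0.4, -0.8]
gripper_width: 11.1
grasp_force: 59.6
```

Run:
```python
from cell import *
s,i,im,P=snap("w10"); print(s["gripper_width"],s["grasp_force"])
M=R.from_quat(s["ee_rot"]).as_matrix(); p=s["position"]; r=amber(P,im,p[2]+10,p[2]+32,p); print((np.array([r[0][0]-p[0],r[0][1]-p[1],0])@M).round(2))
d=np.array([471.4-p[0],-88.0-p[1],0]); print("to beam",(d@M/250).round(4),"turn",(104.9-111.76)/180,s["joints"])
cv2.imwrite("pics/c10.png",cv2.resize(im[180:440,190:450],(600,600)))
```

```text
11.5 [462.21 250.69 197.28] yaw -111.86 vel 0.0699
11.11366982382553 59.6390175819397
amber 2214 [460.4 247.8 216.6] ((461.0751647949219, 250.10064697265625), (23.989116668701172, 12.831476211547852), 68.58863830566406) z [208.4 217.  220.1]
[ 0.97  0.84 -0.01]
to beam [ 1.2436 -0.5386 -0.0063] turn -0.03811111111111111 [ 8.06083334e-01  2.41918560e-01 -2.90641036e-01  6.42147807e-04
 -1.03108111e+00 -1.18801606e+00]
```

View pics/c10.png

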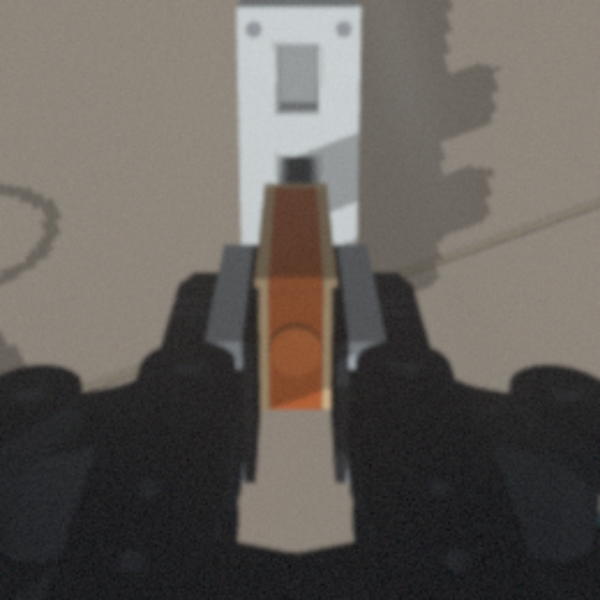

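The cell hangs upright in the pads with the frosted sides gripped, and the emptied pocket is visible at crop (297,75). Moving above the gap.

Request:
arm_command(rows=[[[0.62,-0.269,-0.01],[0,0,0]],[[0.62,-0.269,-0.01],[0,0,0]],[[0.62,-0.269,-0.01],[0,0,0]],[[0.62,-0.269,-0.01],[0,0,0]],[[0.62,-0.269,-0.01],[0,0,0]]])

```text
clock: 12.05
position: [464.2, 78.1, 194.6]
ee_rot: [-0.558, 0.83, 0.0, -0.002]
contact_force: [0.2, 1.3, -1.1]
gripper_width: 11.2
grasp_force: 59.6
```

Request:
arm_command(rows=[[[0.62,-0.269,0],[0,0,-0.038]],[[0.62,-0.269,0],[0,0,-0.038]],[[0.62,-0.269,0],[0,0,-0.038]],[[0.62,-0.269,0],[0,0,-0.038]],[[0.62,-0.269,0],[0,0,-0.038]]])

```text
clock: 12.55
position: [469.7, -89.5, 194.7]
ee_rot: [-0.607, 0.795, 0.001, -0.001]
contact_force: [-0.4, -0.9, -0.1]
gripper_width: 11.2
grasp_force: 59.7
```

Request:
arm_command(rows=[[[0,0,0],[0,0,0]],[[0,0,0],[0,0,0]],[[0,0,0],[0,0,0]]])

```text
clock: 12.85
position: [470.4, -86.9, 195.9]
ee_rot: [-0.609, 0.793, 0.0, -0.0]
contact_force: [-0.3, -0.0, -0.3]
gripper_width: 11.2
grasp_force: 59.7
```

```bash
cat > held.py <<'E'
from cell import *
def held(n):
    s,i,im,P=snap(n); p=s["position"]; M=R.from_quat(s["ee_rot"]).as_matrix()
    print("tilt",M[:,2].round(4),s["contact_force"].round(1),s["grasp_force"].round(1))
    h=cv2.cvtColor(im,cv2.COLOR_BGR2HSV); m=(h[...,0]>4)&(h[...,0]<25)&(h[...,1]>60)&(h[...,2]>50)
    Q=(P-p)@M; m&=(np.hypot(Q[...,0],Q[...,1])<22)&(Q[...,2]<5)&(Q[...,2]>-40); Q=Q[m]
    z=Q[:,2]; print("z pct",np.percentile(z,[1,3,10,50,90,99]).round(1))
    top=Q[(z<np.percentile(z,50)) ]; zt=np.median(top[:,2]); T=Q[abs(z-zt)<3]
    r=cv2.minAreaRect(T[:,:2].astype(np.float32)); print("top z(tool)",zt.round(2),"rect",r,"T mean",T.mean(0).round(2),"stopper",Q[z<zt-1.5].mean(0).round(2))
    lo=Q[z>zt+3]; print("front window: x vs z slope",np.polyfit(lo[:,2],lo[:,0],1).round(3),"x pct98 in T",np.percentile(T[:,0],[1,99]).round(1),"y",np.percentile(T[:,1],[1,99]).round(1))
    t=np.radians(-104.88); e=np.array([np.cos(t),np.sin(t),0]);f=np.array([-e[1],e[0],0]); D=p-[474.0,-78.3,0]
    print("TCP in bench",D@e,D@f,p[2])
    return s,i,im,P
E
python3 - <<'E'
from held import *
s,i,im,P=held("w11")
V=P.reshape(-1,3)
t=np.radians(-104.88); e=np.array([np.cos(t),np.sin(t)]);f=np.array([-e[1],e[0]])
D=V[:,:2]-[474.0,-78.3]; x,y=D@e,D@f
k=(x>66)&(x<120)&(abs(y)<21)&(V[:,2]>60)&(V[:,2]<100)
print("barrel n",k.sum()); 
if k.sum()>100:
    q=np.c_[y[k],V[k,2]]; from scipy.optimize import least_squares
    print(least_squares(lambda c:np.hypot(q[:,0]-c[0],q[:,1]-c[1])-c[2],[0,70,20],loss="soft_l1").x, np.percentile(V[k,2],99))
k=(V[:,2]>50)&(V[:,2]<85)&(x>45)&(x<70)&(abs(y)<12); print("snout face x",np.percentile(x[k],[1,5,20,50]) if k.sum() else None)
k=(abs(V[:,2]-22)<5)&(abs(y)<29)&(x>-40)&(x<55); print("rail z",np.median(V[k,2]),k.sum())
E
```

```text
12.85 [470.41 -86.86 195.86] yaw -104.93 vel 0.0042Traceback (most recent call last):
  File "<stdin>", line 2, in <module>
  File "held.py", line 4, in held
    print("tilt",M[:,2].round(4),s["contact_force"].round(1),s["grasp_force"].round(1))
                                                             ^^^^^^^^^^^^^^^^^^^^^^
AttributeError: 'float' object has no attribute 'round'
```

```bash
sed -i 's/,s\["grasp_force"\].round(1))/,round(s["grasp_force"],1))/' held.py
python3 - <<'E'
from held import *
s,i,im,P=held("w11")
V=P.reshape(-1,3)
t=np.radians(-104.88); e=np.array([np.cos(t),np.sin(t)]);f=np.array([-e[1],e[0]])
D=V[:,:2]-[474.0,-78.3]; x,y=D@e,D@f
from scipy.optimize import least_squares
k=(x>80)&(x<105)&(abs(y)<21)&(V[:,2]>60)&(V[:,2]<100)
print("barrel n",k.sum()); 
if k.sum()>100:
    q=np.c_[y[k],V[k,2]]
    print(least_squares(lambda c:np.hypot(q[:,0]-c[0],q[:,1]-c[1])-20,[0,70],loss="soft_l1").x, np.percentile(V[k,2],99))
k=(V[:,2]>50)&(V[:,2]<85)&(x>45)&(x<70)&(abs(y)<12); print("snout face x",np.percentile(x[k],[1,5,20,50]) if k.sum() else None)
k=(abs(V[:,2]-22)<5)&(abs(y)<29)&(x>-40)&(x<55); print("rail z",np.median(V[k,2]),k.sum())
E
```

```text
12.9 [470.42 -86.97 195.95] yaw -104.93 vel 0.0036
tilt [-2.e-04  0.e+00 -1.e+00] [ 0.1 -0.1 -0.5] 59.7
z pct [-24.4 -22.8 -22.1 -19.5  -5.4   3.8]
top z(tool) -20.3 rect ((0.9921541213989258, 0.9453015327453613), (12.780162811279297, 23.81964111328125), 88.1428451538086) T mean [  2.04   0.44 -20.18] stopper [  1.46   0.62 -22.72]
front window: x vs z slope [3.0000e-03 1.2045e+01] x pct98 in T [-10.1  12.4] y [-5.2  6.1]
TCP in bench 9.296863861966795 -1.238157868424398 195.95356586847
barrel n 2485
[-4.78969326e-02  6.92226286e+01] 90.3141606138075
snout face x [61.89571214 62.03833122 63.32712827 65.87229502]
rail z 21.478191815373094 4268
```

Request:
arm_command(rows=[[[-0.001,-0.007,0.1],[0,0,0]],[[-0.001,-0.007,0.2],[0,0,0]],[[-0.001,-0.007,0.3],[0,0,0]],[[-0.001,-0.007,0.4],[0,0,0]],[[-0.001,-0.007,0.47],[0,0,0]]])

```text
clock: 13.45
position: [471.5, -87.8, 77.2]
ee_rot: [-0.609, 0.793, 0.0, -0.001]
contact_force: [-0.4, 0.5, 0.0]
gripper_width: 11.2
grasp_force: 59.6
```

Request:
arm_command(rows=[[[0,0,0.015],[0,0,0]],[[0,0,0.029],[0,0,0]],[[0,0,0.029],[0,0,0]],[[0,0,0.029],[0,0,0]],[[0,0,0.029],[0,0,0]]])

```text
clock: 13.95
position: [472.7, -88.2, 72.2]
ee_rot: [-0.609, 0.794, -0.001, 0.001]
contact_force: [0.2, -0.0, 0.1]
gripper_width: 10.9
grasp_force: 59.7
```

```bash
cat > chk.py <<'E'
from held import *
import sys
s,i,im,P=held(sys.argv[1])
V=P.reshape(-1,3)
t=np.radians(-104.88); e=np.array([np.cos(t),np.sin(t)]);f=np.array([-e[1],e[0]])
D=V[:,:2]-[474.0,-78.3]; x,y=D@e,D@f
from scipy.optimize import least_squares
for a,b in((78,92),(92,106)):
    k=(x>a)&(x<b)&(abs(y)<21)&(V[:,2]>62)&(V[:,2]<100); q=np.c_[y[k],V[k,2]]
    if k.sum()>50: print("barrel",k.sum(),least_squares(lambda c:np.hypot(q[:,0]-c[0],q[:,1]-c[1])-20,[0,70],loss="soft_l1").x)
k=(V[:,2]>50)&(V[:,2]<85)&(x>45)&(x<75)&(abs(y)<12); print("snout face x",k.sum(),np.percentile(x[k],[1,5,20]) if k.sum() else None)
k=(abs(V[:,2]-22)<5)&(abs(y)<29)&(x>-40)&(x<55); print("rail z",np.median(V[k,2]),k.sum())
E
python3 chk.py w12
python3 - <<'E'
import cv2; from h import arm; im,_=arm.get_image("scene"); w=cv2.imread("pics/w12.png")
import numpy as np
cv2.imwrite("pics/c12.png",np.hstack([cv2.resize(w[130:430,170:470],(390,390)),cv2.resize(im[170:300,330:460+10][:, :130],(390,390),interpolation=cv2.INTER_CUBIC)]))
E
```

```text
13.95 [472.68 -88.17  72.17] yaw -105.04 vel 0.0045
tilt [ 1.9e-03  2.0e-04 -1.0e+00] [ 0.2 -0.   0.1] 59.7
z pct [-24.1 -22.7 -22.1 -19.5  -5.1   3.8]
top z(tool) -20.37 rect ((0.9052324295043945, 0.7965974807739258), (12.73852825164795, 23.56778335571289), 89.08716583251953) T mean [  1.96   0.43 -20.19] stopper [  1.31   0.88 -22.76]
front window: x vs z slope [2.0000e-03 1.2045e+01] x pct98 in T [-10.3  12.3] y [-5.2  6.1]
TCP in bench 9.874456249366231 1.2538186427722067 72.17366485242526
barrel 5093 [ 0.11398995 69.25177027]
barrel 5590 [ 0.12127148 69.17705084]
snout face x 2473 [61.9414145  62.53798069 64.54477149]
rail z 21.461596935673498 6317
```

View pics/c12.png

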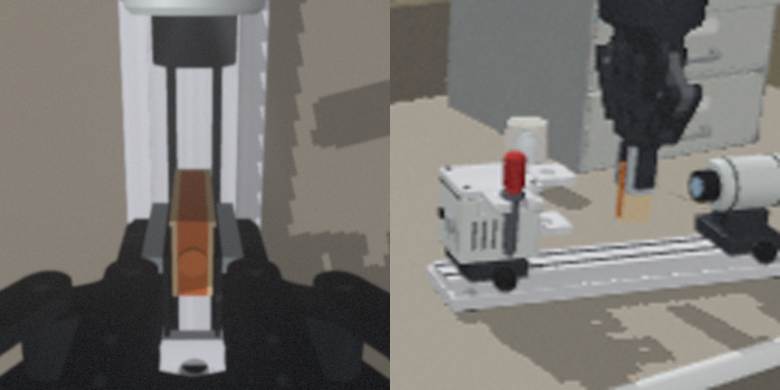

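The cell is upright in the gap at the crop's left (193,235), clear of the snout and lugs, and the pin hangs parked on the right at (513,190). One small correction of about 1 mm, then a settle check.

Request:
arm_command(rows=[[[-0.003,0.0025,0.004],[0,0,0]],[[-0.003,0.0025,0.004],[0,0,0]],[[-0.003,0.0025,0.004],[0,0,0]],[[-0.003,0.0025,0.004],[0,0,0]],[[-0.003,0.0025,0.004],[0,0,0]]])

```text
clock: 14.55
position: [471.7, -87.4, 70.3]
ee_rot: [-0.608, 0.794, -0.0, -0.0]
contact_force: [-0.7, -0.3, -0.0]
gripper_width: 11.3
grasp_force: 59.7
```

```bash
python3 chk.py w13
```

```text
14.55 [471.69 -87.39  70.29] yaw -105.04 vel 0.0017
tilt [-0. -0. -1.] [-0.7 -0.3 -0. ] 59.7
z pct [-24.  -22.8 -22.1 -19.6  -5.    4. ]
top z(tool) -20.33 rect ((0.9775352478027344, 0.7049465179443359), (12.726130485534668, 23.85822868347168), 89.4496841430664) T mean [  1.96   0.46 -20.19] stopper [  1.39   0.8  -22.77]
front window: x vs z slope [2.0000e-03 1.2029e+01] x pct98 in T [-10.4  12.4] y [-5.1  6.1]
TCP in bench 9.373214665272602 0.10239503474879721 70.29425315457543
barrel 5228 [ 0.1325305  69.24020434]
barrel 5778 [ 0.13610472 69.18290007]
snout face x 2554 [61.94830314 62.5395649  64.57804087]
rail z 21.451943003167415 6430
```

Request:
arm_command(rows=[[[-0.001,-0.002,-0.003],[0,0,0]],[[-0.001,-0.002,-0.003],[0,0,0]],[[-0.001,-0.002,-0.003],[0,0,0]],[[-0.001,-0.002,-0.003],[0,0,0]],[[-0.001,-0.002,-0.003],[0,0,0]]])

```text
clock: 15.1
position: [472.2, -87.3, 71.1]
ee_rot: [-0.608, 0.794, 0.0, -0.0]
contact_force: [-0.4, 0.0, 0.4]
gripper_width: 11.0
grasp_force: 59.7
```

```bash
python3 chk.py w14
```

```text
15.1 [472.21 -87.29  71.06] yaw -105.04 vel 0.0011
tilt [-0. -0. -1.] [-0.4  0.   0.4] 59.7
z pct [-24.6 -22.8 -22.1 -19.5  -4.5   3.8]
top z(tool) -20.3 rect ((0.8391704559326172, 0.7980861663818359), (12.747529029846191, 23.9473934173584), 89.22335815429688) T mean [  1.93   0.49 -20.16] stopper [  1.48   0.83 -22.77]
front window: x vs z slope [3.0000e-03 1.2026e+01] x pct98 in T [-10.3  12.4] y [-5.1  6.1]
TCP in bench 9.146476148808318 0.5819753703564948 71.06260399582389
barrel 5202 [ 0.12214974 69.24495082]
barrel 5714 [ 0.12965936 69.17608093]
snout face x 2518 [61.98799156 62.52795724 64.54326552]
rail z 21.448837020410252 6455
```

The cell's middle is now at bench (10.1, 0.0, 70.0) by measurement, square to the beam and still.

```bash
python3 -c "
from bench import arm; print(arm.job_done())"
```

```text
the job is handed in; nothing more can be done
None
```

The job is handed in: the pin hangs parked in the notch, and the amber cell is held upright and still on the light axis, its middle within about 1 mm by measurement; the verdict was not returned.

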